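# Lock the well plate in its holder with the ball knob

### The arm

A 6-joint arm with a two-finger parallel gripper is mounted at the origin on the work surface. World frame = base frame: x ahead of the robot, y to its left, z up, the work surface at z = 0. Lengths are in mm, angles in degrees, forces in N, time in s.
With the tool pointing down it reaches from about 300 to 850 mm from the base axis. Payload 4.2 kg.
Tool frame: the origin (TCP) lies midway between the tips of the shut fingers; the grasp point (between the pads) lies 19 mm behind it (env.tcp_to_grasp is the distance from the TCP to the grasp point, in mm); z points along the fingers, x is the direction in which the jaws open and shut, and the axes are right-handed (so a half turn about z gives the same grasp; the last joint's range is limited). The gripper opens to 91 mm and grips with 3 to 60 N. Pads are 32 mm wide; open, the fingers measure 118 mm over their backs; the gripper's body (76 mm by 178 mm) begins 60 mm behind the grasp point.
Start: joints at [64.744, 18.312, 89.639, -0, 72.044, -1.146], TCP at [234.886, 524.854, 213.976] pointing down, gripper open.
Joint ranges: [-177.97, 177.97], [-48.28, 115.42], [12.27, 149.76], [-77.06, 257.06], [2.81, 150.46], [-146.56, 146.56]. Speed limits (degrees/s): [147.25, 147.25, 180, 180, 180, 180].

### API

Orientations are given as [roll, pitch, yaw] about the fixed x, y, z axes, in that order (R = Rz(yaw) Ry(pitch) Rx(roll)).
In Python, from workcell import env gives the robot as it stands.
- The arm moves only by the tool drive_tool, never from a script. Its argument "motion" is a list of rows, each a list of 2 entries, a list of its own where there are three numbers: the shift along the world's x, y, z in m, then the turn, a rotation vector about the world's x, y, z in rad. In form: [[[dx, dy, dz], [wx, wy, wz]], ...]. A call has exactly 10 rows; each row shifts and turns the commanded pose from where the row before left it; what a row does not reach is not made up. A row lasts 1/12 s, in which the tool goes at most 41.7 mm and 7.16 degrees, less where a joint would pass 70% of its speed; a pose out of reach is approached as far as the arm can. A call is refused whole if a number of a shift passes 0.0417 or a number of a turn 0.125, either way. A call with a gripper value outside its range is refused whole. "claw" is the opening, from 0 (shut) to 1 (fully open), set as the call begins (left out, the last holds). The fingers move at their own pace and stop on an object; "force" is the grip in N (left out, the last holds). Time passes only in rows, so rows that do not move let the fingers close, or fill a call up. It gives the time, the measured TCP pose, the force and the opening at its end, in the units of the state.
- env.state(): the state, without advancing time (a new reading comes with each control period).
- env.grab_frame(name): name is "scene" or "top" or "wrist"; returns the picture (480x640x3 uint8, red, green, blue); there is no depth.
- env.camera_params(name): a dict with "fov_y" (degrees; the focal length in pixels is half the picture's height over the tangent of half this angle, whatever the lens; pixels are square), "cx", "cy" (the principal point, pixels), "pose" (4x4, takes a point from camera to world coordinates). Camera axes: x right, y down, z forward; pixel columns grow to the right and rows downward; lengths in mm; the calibration is good to about 2 mm. A picture is of the moment at which its call begins: read the wrist's pose just before it. camera_params takes no time and is no camera call; for the wrist camera it gives the pose at the moment of the call.
- env.job_done(): hands the job in, once; it reports no verdict.
The state is a dict: "time_s": time; "qpos": joint angles; "qvel": joint speeds; "effort": joint torques, N m; "ee_pos": TCP position; "ee_rot": TCP orientation; "force": force on the tool from outside, world axes, zero at the start; "torque": the same for the moment, N m; "gripper_width": finger opening in mm.
Only numpy, scipy, OpenCV 4.12 (cv2) and the standard library are available. Lean on these libraries where they do the work, as an engineer would, in place of code of your own. Each camera call takes 0.05 s, during which the arm holds its last target.

### The job

Lock the pale 96-well plate down: turn the red ball knob of the holder that carries it clockwise, seen from above, until its steel latch bar lies square across the plate, at its stop, and let go. Turn it by the knob, not by pushing the latch bar. Leave the plate seated and the other holder's latch (the holder with the blue tube block) as it is.

Things in the scene. Friction and masses are not known exactly. Their poses are not given: they have to be found in the camera images.
- lock_knob (a joint): angle (rad) of the ball knob of the holder with the pale well plate; grows clockwise seen from above. 0: latch bar parked along the plate's long edge; 1.57: end stop, bar square across the plate. Starts at 0.15 to 0.4, stays where left, takes 0.2 N m. The ball is smooth (friction 0.35): grip it level across its widest part with 40 to 80 N or it slips; fingers may slip at the stop.
- knob_ball (a point): centre of that knob's red ball (40 mm diameter), 85 mm above the table, on the turning axis; z up, x along the knob's latch bar (steel, 70 x 14 x 5 mm) to its yellow end. The ball stands on a 12 mm thick upright stem. The bar lies 49 to 54 mm below the ball's centre, its tip 62 mm from the axis; nothing but the stem rises above the bar's collar, 46 mm below the centre.
- plate: pale 96-well plate, 85.5 x 127.8 x 15 mm, loose in the nest of a dark navy holder (165 x 156 mm, fixed to the table). Origin: centre of its underside, 12 mm above the table; x along its short side, z up. The ball knob's axis stands 75 mm from the plate's centre, along the plate's +x.
- other_latch_tip (a point): tip of the latch bar of the other holder, the one with the blue block of capped tubes: an identical holder and red ball knob, whose axis is 62 mm from this point. It must stay as it is, however its latch stands.

How it is judged:
By the outcome, as a careful person would: the job done as asked, in the order asked, and still so for the second after the job is handed in, with the robot touching nothing.
It also fails if it takes over 32 s, if anything falls off the work surface, if the arm or the gripper's body presses on something with over 40 N, if the wrist force passes 120 N, or if a joint passes its speed limit or range.

## Working session

There is one attempt and no reset: what is moved stays moved. The work goes in short steps, Python scripts to look and compute and a tool call to move; the robot and the scene stay as the last step left them, time stands still between calls to the robot, and variables do not carry over. Pictures are saved under pics/ and viewed, and the job is handed in when it is done.

Besides the shell and the picture viewer there is one more tool, called after ">>>" in YAML: its name, and indented under it one key for each argument. drive_tool: Moves the arm, as the interface text tells. Its arguments: {"type":"object","properties":{"motion":{"type":"array","items":{"type":"array"}},"claw":{"type":"number"},"force":{"type":"number"}},"required":["motion"]}

```bash
mkdir -p pics; ls; python3 - <<'E'
from workcell import env
import cv2,numpy as np
s=env.state();print(s)
for n in ["scene","top","wrist"]:
    p=env.camera_params(n);print(n,p)
    im=env.grab_frame(n);cv2.imwrite(f"pics/{n}0.png",im[:,:,::-1])
E
```

```text
pics
{'time_s': 0.0, 'qpos': array([ 6.47427951e+01,  1.83528116e+01,  8.97084845e+01, -2.35929425e-03,
        7.20422181e+01, -1.14679753e+00]), 'qvel': array([-0.00284917, -0.0590984 , -0.10202272,  0.03829063, -0.03859602,
       -0.07877404]), 'effort': array([-7.71537325e-04, -4.12455726e+01, -2.31975657e+01,  7.27217761e-02,
        4.54355031e-02, -1.42866811e-04]), 'ee_pos': array([234.68562944, 524.36390355, 213.09445664]), 'ee_rot': array([1.79999829e+02, 1.03538430e-01, 6.58903219e+01]), 'force': array([-0.21029361, -0.42609196,  0.40150515]), 'torque': array([-0.0433199 , -0.05537752, -0.04755925]), 'gripper_width': 91.27571664292488}
scene {'fov_y': 42.810448986861886, 'cx': 317.339796998999, 'cy': 236.24755074555156, 'pose': array([[-4.20600013e-01,  7.67927397e-01, -4.83097445e-01,
         9.71528843e+02],
       [ 9.07244492e-01,  3.57037986e-01, -2.22331529e-01,
         2.06293517e+02],
       [ 1.74966636e-03, -5.31800140e-01, -8.46868083e-01,
         8.32945044e+02],
       [ 0.00000000e+00,  0.00000000e+00,  0.00000000e+00,
         1.00000000e+00]])}
top {'fo
[... 162 characters left out ...]
4e+02],
       [-9.99780317e-01,  1.12546897e-02, -1.76819148e-02,
        -1.72904838e-02],
       [ 1.65039641e-02, -9.73135814e-02, -9.95116921e-01,
         7.31413393e+02],
       [ 0.00000000e+00,  0.00000000e+00,  0.00000000e+00,
         1.00000000e+00]])}
wrist {'fov_y': 66.16827512257606, 'cx': 320.5953409194875, 'cy': 246.63070729601787, 'pose': array([[ 4.09255293e-01,  8.74005689e-01,  2.61962134e-01,
         1.59685084e+02],
       [ 9.12417977e-01, -3.91432237e-01, -1.19474843e-01,
         5.57956798e+02],
       [-1.88126872e-03,  2.87914673e-01, -9.57654218e-01,
         3.84862064e+02],
       [ 0.00000000e+00,  0.00000000e+00,  0.00000000e+00,
         1.00000000e+00]])}
```

View pics/scene0.png

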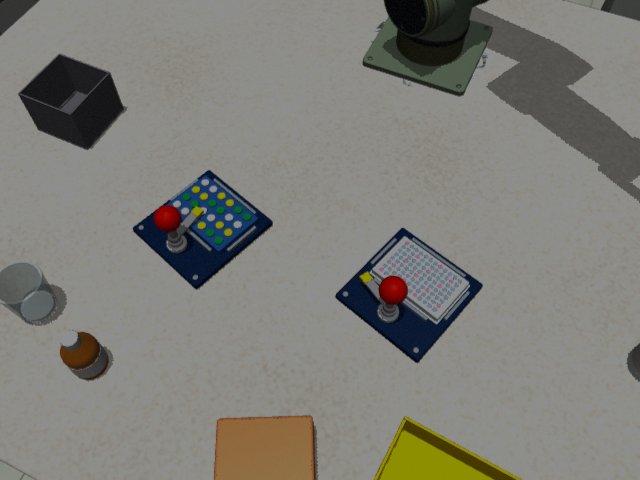

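View pics/top0.png

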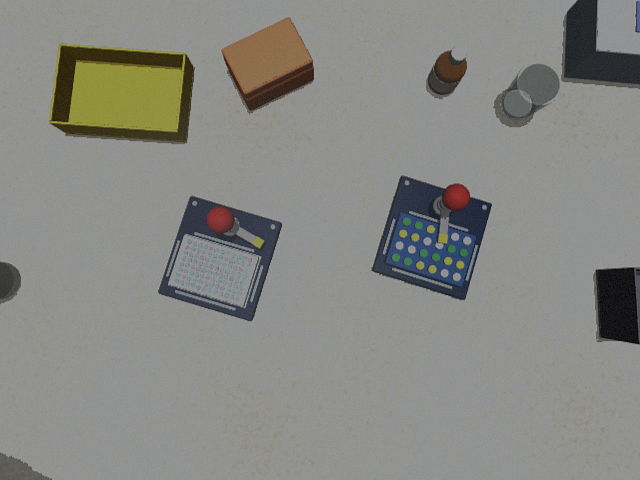

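View pics/wrist0.png

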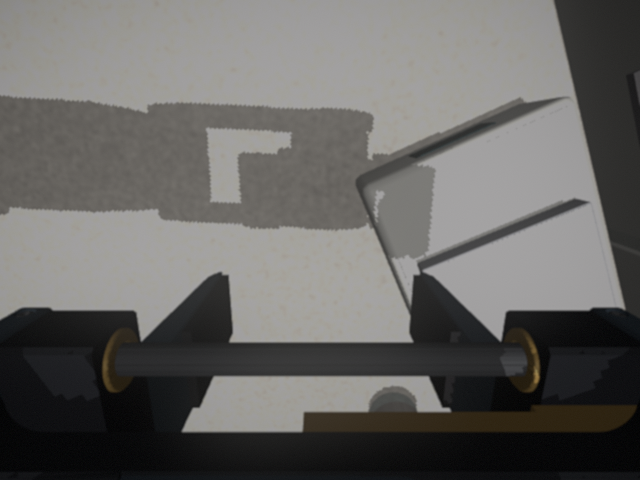

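The plate's holder is at top-view px (220,260), with its ball at (220,220) and yellow tip at (258,242). The tube holder's ball is at (456,197). Next I'll measure.

```bash
cat > h.py <<'E'
import cv2,numpy as np
def K(p):
    f=240/np.tan(np.radians(p['fov_y']/2));return f
def ray(p,uv):
    d=np.array([(uv[0]-p['cx'])/K(p),(uv[1]-p['cy'])/K(p),1.]);R=p['pose'][:3,:3]
    d=R@d;return p['pose'][:3,3],d/np.linalg.norm(d)
def onz(p,uv,z):
    o,d=ray(p,uv);return o+d*(z-o[2])/d[2]
def tri(rs):
    A=sum(np.eye(3)-np.outer(d,d) for o,d in rs);b=sum((np.eye(3)-np.outer(d,d))@o for o,d in rs)
    return np.linalg.solve(A,b)
def blobs(im,lo,hi,amin=20):
    m=cv2.inRange(cv2.cvtColor(im,cv2.COLOR_BGR2HSV),lo,hi)
    n,l,st,c=cv2.connectedComponentsWithStats(m);return [(c[i].round(1),st[i]) for i in range(1,n) if st[i][4]>=amin],l
def proj(p,X):
    q=p['pose'][:3,:3].T@(np.array(X)-p['pose'][:3,3]);return q[:2]/q[2]*K(p)+[p['cx'],p['cy']]
E
python3 - <<'E'
from h import *
from workcell import env
P={n:env.camera_params(n) for n in("top","scene")}
for n in P:
    im=cv2.imread(f"pics/{n}0.png")
    print(n)
    for c,s in blobs(im,(0,200,100),(4,255,255),60)[0]:
        print(' red',c,s,onz(P[n],c,85).round(1), onz(P[n],s[:2]+(s[2:4]-1)/2,85).round(1))
    for c,s in blobs(im,(24,120,100),(34,255,255),15)[0]:
        print(' yel',c,s,onz(P[n],c,35).round(1))
    for c,s in blobs(im,(105,120,20),(125,255,110),500)[0]: print(' navy',c,s,onz(P[n],c,6).round(1))
E
```

```text
top
 yel [124.3  95.2] [  49   44  137   88 7250] [790.3 304.   35. ]
 yel [430.4 228.9] [427 226   8   7  45] [ 570.2 -178.3   35. ]
 yel [402.8 233.2] [399 230   8   7  41] [ 563.9 -134.8   35. ]
 yel [414.7 237.2] [411 234   8   7  43] [ 557.4 -153.2   35. ]
 yel [442.5 238.4] [438 234  10  10  74] [ 555.1 -196.8   35. ]
 yel [257.6 242.1] [253 237  11  11  54] [552.5  91.6  35. ]
 yel [447.5 260.7] [444 258   8   7  46] [ 520.1 -203.2   35. ]
 yel [459.7 264.6] [456 261   8   8  47] [ 513.8 -222.1   35. ]
 yel [419.7 265. ] [416 262   8   7  43] [ 513.9 -159.6   35. ]
 yel [431.8 268.9] [428 266   8   7  45] [ 507.6 -178.2   35. ]
scene
 red [165.6 215.6] [154 206  24  20 367] [ 606.5 -207.8   85. ] [ 606.4 -208.1   85. ]
 red [393.5 287.6] [382 276  24  24 454] [576.3 139.6  85. ] [576.1 139.5  85. ]
 yel [195.5 189.2] [192 187   8   6  39] [ 517.9 -219.5   35. ]
 yel [203.6 196. ] [200 193   8   7  39] [ 524.1 -200.8   35. ]
 yel [221.1 195.4] [218 193   8   6  38] [ 511.2 -175.9   35. ]
 yel [229.4 202.4] [226 200   8   6  40] [ 517.6 -157.1   35. ]
 yel [196.4 210.9] [191 207  12   9  65] [ 554.  -196.3   35. ]
 yel [201.4 225.1] [198 222   8   7  44] [ 573.8 -175.4   35. ]
 yel [219.1 224.6] [216 222   8   6  41] [ 561.4 -150.9   35. ]
 yel [227.8 231.9] [224 229   8   7  44] [ 567.5 -132.    35. ]
 yel [365.7 277.1] [360 272  13  11  82] [550.9  91.6  35. ]
 yel [426.7 460.2] [ 374  416  148   64 3574] [759.  260.2  35. ]
 navy [203.7 233.5] [ 133  171  139  116 4902] [ 571.7 -177.7    6. ]
 navy [399.8 311.2] [ 336  228  146  133 3731] [567.2 155.1   6. ]
```

```bash
python3 - <<'E'
from h import *
from workcell import env
P={n:env.camera_params(n) for n in("top","scene")}
R=[]
for n in P:
    im=cv2.imread(f"pics/{n}0.png")
    b=im.astype(int); m=((b[:,:,2]>60)&(b[:,:,1]<b[:,:,2]*.3)&(b[:,:,0]<b[:,:,2]*.3)).astype('uint8')
    k,l,st,c=cv2.connectedComponentsWithStats(m)
    for i in range(1,k):
        if 250<st[i][4]<1500:
            cn=cv2.findContours((l==i).astype('uint8'),0,2)[0][0];(u,r)=cv2.minEnclosingCircle(cn)
            print(n,c[i],u,r,st[i][4],onz(P[n],c[i],85).round(1))
            if (n=="top" and c[i][0]<300) or (n=="scene" and c[i][0]>300): R.append(ray(P[n],c[i]))
X=tri(R);print("ball",X)
for n in P:
    im=cv2.imread(f"pics/{n}0.png");h=cv2.cvtColor(im,cv2.COLOR_BGR2HSV)
    x0,y0,w,hh=(160,225,110,90) if n=="top" else (360,225,125,110)
    m=((h[:,:,2]>120)&(h[:,:,1]<70)).astype('uint8');mm=np.zeros_like(m);mm[y0:y0+hh,x0:x0+w]=m[y0:y0+hh,x0:x0+w]
    hol=cv2.inRange(h,(105,120,10),(125,255,110));hol=cv2.morphologyEx(hol,cv2.MORPH_CLOSE,np.ones((3,3)))
    for nm,q in (("hol",hol),):
        cs=[c for c in cv2.findContours(q,0,2)[0] if cv2.contourArea(c)>500]
        for c in cs:
            a=cv2.convexHull(c); pts=np.array([onz(P[n],z[0],12)[:2] for z in a],np.float32)
            print(n,nm,cv2.minAreaRect(pts))
im=cv2.imread("pics/top0.png")[190:330,150:290];cv2.imwrite("pics/z.png",cv2.resize(im,None,fx=4,fy=4,interpolation=2))
E
```

```text
scene [166.42376238 217.33663366] (166.7203369140625, 217.88983154296875) 13.217535018920898 505 [ 608.6 -205.1   85. ]
scene [392.74958264 289.25709516] (392.544677734375, 289.8491516113281) 14.081124305725098 599 [579.1 139.5  85. ]
ball [1148.54071984  236.40180775 1170.29224189]
top hol ((569.1137084960938, -240.912353515625), (55.582763671875, 110.48542022705078), 71.53309631347656)
scene hol ((532.1583251953125, 155.66482543945312), (153.82452392578125, 164.53103637695312), 72.67354583740234)
scene hol ((562.0819091796875, -184.4064178466797), (156.53750610351562, 163.21002197265625), 71.7214584350586)
```

View pics/z.png

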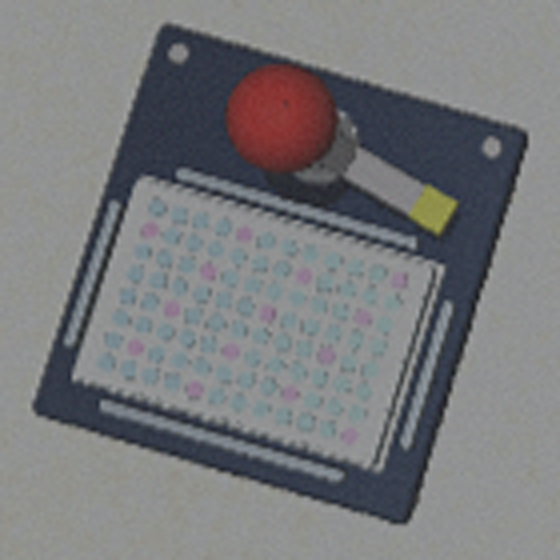

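```bash
python3 - <<'E'
from h import *
from workcell import env
P={n:env.camera_params(n) for n in("top","scene")}
R=[]
for n in P:
    im=cv2.imread(f"pics/{n}0.png")
    b=im.astype(int); m=((b[:,:,2]>50)&(b[:,:,1]<b[:,:,2]*.5)&(b[:,:,0]<b[:,:,2]*.4)&(abs(b[:,:,0]-b[:,:,1])<22)).astype('uint8')
    k,l,st,c=cv2.connectedComponentsWithStats(m)
    for i in range(1,k):
        if 250<st[i][4]<1500:
            print(n,c[i].round(1),st[i],onz(P[n],c[i],85).round(1))
            if (n=="top" and c[i][0]<300) or (n=="scene" and 300<c[i][0]<450): R.append(ray(P[n],c[i]))
X=tri(R);print("ball",X,len(R))
Y=tri([ray(P['top'],(257.6,242.1)),ray(P['scene'],(365.7,277.1))]);print("yel",Y,np.hypot(*(Y-X)[:2]),np.degrees(np.arctan2(*(Y-X)[[1,0]])))
# plate corners top (zoom px)/4
pts=np.array([(142,177),(445,262),(380,470),(72,382)])/4+[150,190]-.375
C=[onz(P['top'],u,27)[:2].round(1) for u in pts];print(C,np.mean(C,0))
for i in range(4):
    d=C[(i+1)%4]-C[i];print(np.hypot(*d),np.degrees(np.arctan2(d[1],d[0])))
E
```

```text
top [456.9 196.3] [445 185  25  25 474] [ 611.6 -206.3   85. ]
scene [166.7 217.7] [154 205  27  26 540] [ 609.  -204.3   85. ]
scene [392.6 289.6] [379 276  28  28 625] [579.6 139.6  85. ]
ball [1026.80549774  215.701554    938.43781201] 1
yel [552.16332625  91.600633    37.18709767] 490.5978287283237 -165.34734606487734
[array([567.6, 206. ]), array([532.8,  87.5]), array([452.5, 112.5]), array([487.9, 231.7])] [510.2   159.425]
123.50421045454283 -106.36597798600884
84.10166466842374 162.70693694469955
124.34548644804119 73.45964058924596
83.74114878600608 -17.87239504736289
```

```bash
python3 - <<'E'
from h import *
from workcell import env
P={n:env.camera_params(n) for n in("top","scene")}
im=cv2.imread("pics/top0.png").astype(int)
b=im[200:240,195:242];m=(b[:,:,2]>1.8*b[:,:,1])&(b[:,:,2]>1.8*b[:,:,0])
v,u=np.nonzero(m);c=(u.mean()+195,v.mean()+200);print(c,m.sum(),onz(P['top'],c,85))
X=tri([ray(P['top'],c),ray(P['scene'],(392.6,289.6))]);print(X)
Y=tri([ray(P['top'],(257.6,242.1)),ray(P['scene'],(365.7,277.1))]);d=Y-X;print(np.hypot(*d[:2]),np.degrees(np.arctan2(d[1],d[0])))
E
```

```text
(np.float64(219.05029013539652), np.float64(218.83172147001935)) 517 [581.8900954 140.6630021  85.       ]
[581.38925273 139.88599035  88.36894874]
56.44139007736653 -121.1854771517092
```

>>> drive_tool:
  motion:
    - [[0.017,-0.019,0],[0,0,0]]
    - [[0.017,-0.019,0],[0,0,0]]
    - [[0.017,-0.019,0],[0,0,0]]
    - [[0.017,-0.019,0],[0,0,0]]
    - [[0.017,-0.019,0],[0,0,0]]
    - [[0.017,-0.019,0],[0,0,0]]
    - [[0.017,-0.019,0],[0,0,0]]
    - [[0.017,-0.019,0],[0,0,0]]
    - [[0.017,-0.019,0],[0,0,0]]
    - [[0.017,-0.019,0],[0,0,0]]
  claw: 1

```text
time_s: 0.98
ee_pos: [405.4, 333.7, 213.7]
ee_rot: [-180.0, 0.0, 65.9]
force: [0.7, 0.1, 0.1]
gripper_width: 91.2
```

>>> drive_tool:
  motion:
    - [[0.017,-0.019,0],[0,0,0]]
    - [[0.017,-0.019,0],[0,0,0]]
    - [[0.017,-0.019,0],[0,0,0]]
    - [[0.017,-0.019,0],[0,0,0]]
    - [[0.017,-0.019,0],[0,0,0]]
    - [[0.017,-0.019,0],[0,0,0]]
    - [[0.017,-0.019,0],[0,0,0]]
    - [[0.017,-0.019,0],[0,0,0]]
    - [[0,0,0],[0,0,0]]
    - [[0,0,0],[0,0,0]]

```text
time_s: 1.82
ee_pos: [541.2, 182.0, 213.4]
ee_rot: [-179.9, 0.0, 65.8]
force: [-1.3, 0.2, 0.9]
gripper_width: 91.5
```

```bash
python3 - <<'E'
from h import *
from workcell import env
p=env.camera_params("wrist");im=env.grab_frame("wrist")[:,:,::-1].copy();cv2.imwrite("pics/w1.png",im)
b=im.astype(int);m=((b[:,:,2]>40)&(b[:,:,2]>2*b[:,:,1])&(b[:,:,2]>2*b[:,:,0])).astype('uint8')
k,l,st,c=cv2.connectedComponentsWithStats(m)
for i in range(1,k):
    if st[i][4]>200: print(c[i],st[i],onz(p,c[i],85))
print(env.state()['ee_pos'])
E
```

```text
[294.59377212 296.25973107] [ 274  275   42   43 1413] [580.55295579 138.38045085  85.        ]
[540.55031742 182.7311304  213.49224064]
```

View pics/w1.png

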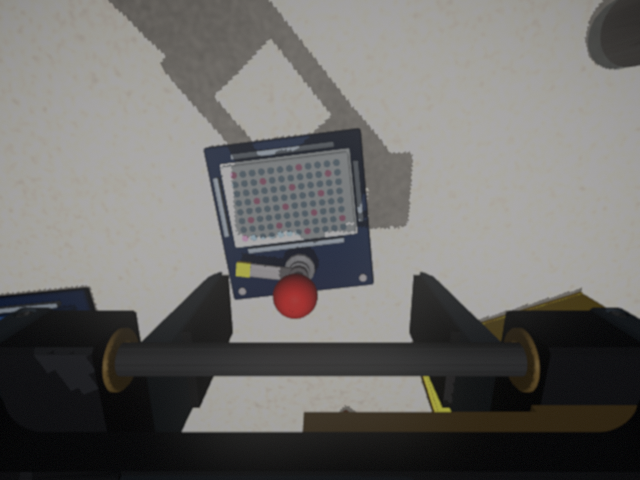

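The wrist view shows the ball at (295,296), clear between the fingers. All three views agree on about (580.8, 139.4). I'll move over it and then descend.

>>> drive_tool:
  motion:
    - [[0.01,-0.0108,0],[0,0,0]]
    - [[0.01,-0.0108,0],[0,0,0]]
    - [[0.01,-0.0108,0],[0,0,0]]
    - [[0.01,-0.0108,0],[0,0,0]]
    - [[0,0,-0.018],[0,0,0]]
    - [[0,0,-0.018],[0,0,0]]
    - [[0,0,-0.018],[0,0,0]]
    - [[0,0,-0.018],[0,0,0]]
    - [[0,0,0],[0,0,0]]
    - [[0,0,0],[0,0,0]]

```text
time_s: 2.7
ee_pos: [581.0, 139.0, 141.3]
ee_rot: [-179.9, 0.1, 65.9]
force: [0.5, 0.8, 1.8]
gripper_width: 90.9
```

```bash
python3 - <<'E'
from workcell import env
print(env.state()['ee_pos'],env.state()['force'])
import cv2
cv2.imwrite("pics/w2.png",env.grab_frame("wrist")[:,:,::-1])
E
```

```text
[580.95887323 138.95727103 141.30165636] [0.45840215 0.76217903 1.76838228]
```

View pics/w2.png

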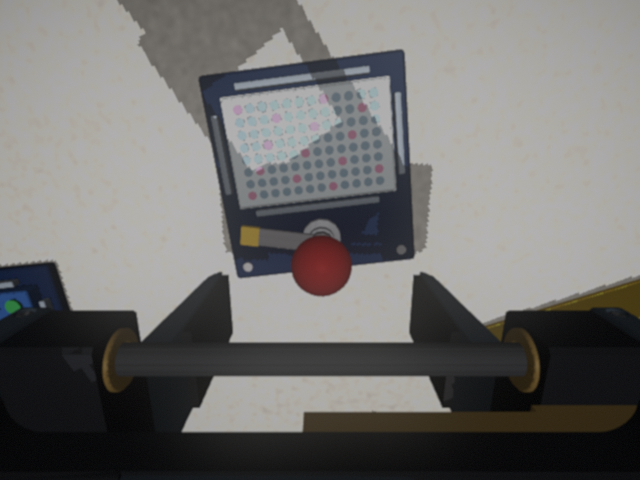

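The ball at (322,265) is centred between the fingers. I'll go down 75.5 mm to z≈66 and close. A first, gentler grip lets me check centring.

>>> drive_tool:
  motion:
    - [[0,0,-0.0151],[0,0,0]]
    - [[0,0,-0.0151],[0,0,0]]
    - [[0,0,-0.0151],[0,0,0]]
    - [[0,0,-0.0151],[0,0,0]]
    - [[0,0,-0.0151],[0,0,0]]
    - [[0,0,0],[0,0,0]]
    - [[0,0,0],[0,0,0]]
    - [[0,0,0],[0,0,0]]
    - [[0,0,0],[0,0,0]]
    - [[0,0,0],[0,0,0]]

```text
time_s: 3.58
ee_pos: [581.8, 139.8, 67.8]
ee_rot: [179.9, -0.1, 65.9]
force: [0.2, -0.1, 0.0]
gripper_width: 91.3
```

>>> drive_tool:
  motion:
    - [[0,0,0],[0,0,0]]
    - [[0,0,0],[0,0,0]]
    - [[0,0,0],[0,0,0]]
    - [[0,0,0],[0,0,0]]
    - [[0,0,0],[0,0,0]]
    - [[0,0,0],[0,0,0]]
    - [[0,0,0],[0,0,0]]
    - [[0,0,0],[0,0,0]]
    - [[0,0,0],[0,0,0]]
    - [[0,0,0],[0,0,0]]
  claw: 0.3
  force: 58

```text
time_s: 4.42
ee_pos: [580.7, 139.3, 66.4]
ee_rot: [-180.0, 0.0, 65.9]
force: [-1.1, -2.1, 0.7]
gripper_width: 37.5
```

```bash
python3 - <<'E'
from workcell import env
print(env.state())
E
```

```text
{'time_s': 4.4167, 'qpos': array([ 1.23999514e+01,  2.74657947e+01,  9.81513931e+01, -2.71174164e-02,
        5.44130832e+01, -5.34834423e+01]), 'qvel': array([-0.05897378,  0.08914939,  0.00659059,  0.0632232 , -0.11319014,
        0.00020452]), 'effort': array([ 7.50912633e-01, -4.55558181e+01, -1.96033627e+01,  3.58574688e-01,
       -1.39044290e-01,  2.30968196e-02]), 'ee_pos': array([580.71634825, 139.32064729,  66.4014072 ]), 'ee_rot': array([-1.79988787e+02,  3.57315111e-02,  6.58991837e+01]), 'force': array([-1.10976158, -2.0884085 ,  0.69209414]), 'torque': array([-0.25092644,  0.08634151, -0.00298334]), 'gripper_width': 37.52811839306335}
```

>>> drive_tool:
  motion:
    - [[0,0,0],[0,0,0]]
    - [[0,0,0],[0,0,0]]
    - [[0,0,0],[0,0,-0.03]]
    - [[0,0,0],[0,0,-0.05]]
    - [[0,0,0],[0,0,-0.05]]
    - [[0,0,0],[0,0,-0.05]]
    - [[0,0,0],[0,0,-0.05]]
    - [[0,0,0],[0,0,-0.05]]
    - [[0,0,0],[0,0,-0.05]]
    - [[0,0,0],[0,0,-0.02]]
  claw: 0
  force: 58

```text
time_s: 5.25
ee_pos: [580.7, 139.3, 66.4]
ee_rot: [180.0, 0.0, 45.8]
force: [-1.8, -3.1, 0.7]
gripper_width: 37.9
```

```bash
cat > chk.py <<'E'
import sys
from h import *
from workcell import env
s=env.state();print(s['time_s'],s['ee_pos'],s['ee_rot'],s['force'],s['torque'],s['gripper_width'])
n=sys.argv[1]
P=[]
for c in ("scene","top"):
    im=env.grab_frame(c)[:,:,::-1].copy();cv2.imwrite(f"pics/{c}{n}.png",im);p=env.camera_params(c)
    for q,st in blobs(im,(22,100,60),(34,255,255),10)[0]:
        X=onz(p,q,35)
        d=X[:2]-[580.8,139.4]
        if 40<np.hypot(*d)<75: print(c,q,st[4],X.round(1),'r',np.hypot(*d).round(1),'ang',np.degrees(np.arctan2(d[1],d[0])).round(1))
    a,b=proj(p,(560,140,40)).astype(int)
    P.append(cv2.resize(im[max(0,b-65):b+65,a-65:a+65],(390,390),interpolation=2))
cv2.imwrite(f"pics/z{n}.png",np.hstack(P))
E
python3 chk.py 1
```

```text
5.25 [580.65698913 139.26285495  66.42593228] [1.79985498e+02 4.98712561e-02 4.57890159e+01] [-1.83605159 -3.11926788  0.69693406] [-0.44371539  0.07255109  0.19537816] 37.85669645102803
```

View pics/z1.png

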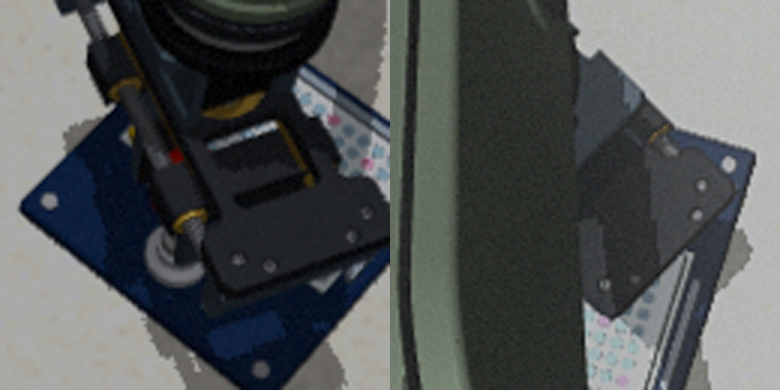

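The scene crop shows the fingers on the ball and the bar hidden under the gripper. Wrist torque is 0.195 N m, which matches the knob's friction, so it's turning. About 0.98 rad is left.

>>> drive_tool:
  motion:
    - [[0,0,0],[0,0,-0.04]]
    - [[0,0,0],[0,0,-0.08]]
    - [[0,0,0],[0,0,-0.1]]
    - [[0,0,0],[0,0,-0.1]]
    - [[0,0,0],[0,0,-0.1]]
    - [[0,0,0],[0,0,-0.1]]
    - [[0,0,0],[0,0,-0.1]]
    - [[0,0,0],[0,0,-0.1]]
    - [[0,0,0],[0,0,-0.08]]
    - [[0,0,0],[0,0,0]]

```text
time_s: 6.18
ee_pos: [580.4, 139.1, 66.4]
ee_rot: [180.0, 0.1, -0.0]
force: [-1.9, -4.1, 1.8]
gripper_width: 37.9
```

```bash
python3 chk.py 2
```

```text
6.1833 [580.40194801 139.14002109  66.43739707] [ 1.79950338e+02  5.65717228e-02 -3.94236673e-02] [-1.93467991 -4.08845836  1.80922356] [-0.81526551  0.27845179 -0.203246  ] 37.929910240195014
```

View pics/z2.png

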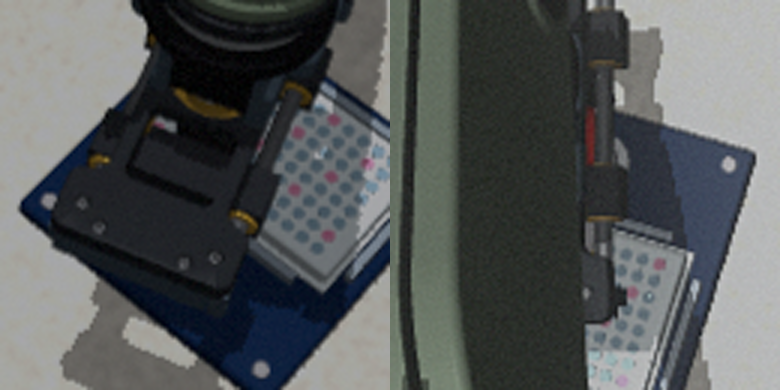

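>>> drive_tool:
  motion:
    - [[0,0,0],[0,0,-0.02]]
    - [[0,0,0],[0,0,-0.02]]
    - [[0,0,0],[0,0,-0.02]]
    - [[0,0,0],[0,0,-0.02]]
    - [[0,0,0],[0,0,-0.02]]
    - [[0,0,0],[0,0,-0.02]]
    - [[0,0,0],[0,0,-0.01]]
    - [[0,0,0],[0,0,-0.01]]
    - [[0,0,0],[0,0,-0.01]]
    - [[0,0,0],[0,0,-0.01]]

```text
time_s: 7.12
ee_pos: [580.4, 139.1, 66.4]
ee_rot: [179.9, 0.1, -9.1]
force: [-2.3, -4.6, 1.9]
gripper_width: 37.9
```

```bash
python3 chk.py 3|head -1
```

```text
7.1167 [580.35828743 139.14625036  66.40139833] [ 1.79926300e+02  5.09786526e-02 -9.09318585e+00] [-2.33243078 -4.6376649   1.89338548] [-0.93545407  0.43707964  0.2218213 ] 37.92171138741452
```

>>> drive_tool:
  motion:
    - [[0,0,0],[0,0,-0.01]]
    - [[0,0,0],[0,0,-0.01]]
    - [[0,0,0],[0,0,-0.01]]
    - [[0,0,0],[0,0,-0.01]]
    - [[0,0,0],[0,0,-0.01]]
    - [[0,0,0],[0,0,-0.01]]
    - [[0,0,0],[0,0,-0.01]]
    - [[0,0,0],[0,0,-0.01]]
    - [[0,0,0],[0,0,0]]
    - [[0,0,0],[0,0,0]]

```text
time_s: 8.05
ee_pos: [580.6, 140.0, 66.5]
ee_rot: [-180.0, 0.0, -13.8]
force: [-4.0, -1.5, 1.9]
gripper_width: 38.4
```

```bash
python3 chk.py 4|head -1
```

```text
8.05 [580.55832998 140.02567701  66.45240224] [-1.79971144e+02  4.49515143e-02 -1.37889542e+01] [-3.95879493 -1.51497851  1.92946477] [-0.30441016  0.73706149  0.42274795] 38.354982117470676
```

Torque has risen to 0.42 N m and the grip shifted, so this is probably the stop. I'll push a little further to confirm.

>>> drive_tool:
  motion:
    - [[0,0,0],[0,0,-0.01]]
    - [[0,0,0],[0,0,-0.01]]
    - [[0,0,0],[0,0,-0.01]]
    - [[0,0,0],[0,0,-0.01]]
    - [[0,0,0],[0,0,-0.01]]
    - [[0,0,0],[0,0,-0.01]]
    - [[0,0,0],[0,0,0]]
    - [[0,0,0],[0,0,0]]
    - [[0,0,0],[0,0,0]]
    - [[0,0,0],[0,0,0]]

```text
time_s: 8.98
ee_pos: [580.6, 140.0, 66.5]
ee_rot: [-180.0, 0.0, -17.2]
force: [-5.5, 0.9, 4.4]
gripper_width: 38.3
```

```bash
python3 chk.py 5|head -1
```

```text
8.9833 [580.613114   139.96736948  66.46465891] [-1.79991988e+02  2.87438684e-02 -1.71652434e+01] [-5.53991621  0.86749706  4.36276347] [-0.01193662  1.02687383  1.11160621] 38.292759366494366
```

Torque is now 1.1 N m, so the knob is firmly at the stop. I'll release and rise.

>>> drive_tool:
  motion:
    - [[0,0,0],[0,0,0]]
    - [[0,0,0],[0,0,0]]
    - [[0,0,0],[0,0,0]]
    - [[0,0,0],[0,0,0]]
    - [[0,0,0],[0,0,0]]
    - [[0,0,0],[0,0,0]]
    - [[0,0,0],[0,0,0]]
    - [[0,0,0],[0,0,0]]
    - [[0,0,0],[0,0,0]]
    - [[0,0,0],[0,0,0]]
  claw: 1

```text
time_s: 9.92
ee_pos: [580.9, 139.7, 66.5]
ee_rot: [-180.0, -0.0, -17.2]
force: [0.1, -0.0, 0.9]
gripper_width: 91.5
```

>>> drive_tool:
  motion:
    - [[0,0,0.01],[0,0,0]]
    - [[0,0,0.015],[0,0,0]]
    - [[0,0,0.015],[0,0,0]]
    - [[0,0,0.02],[0,0,0]]
    - [[0,0,0.02],[0,0,0]]
    - [[0,0,0.02],[0,0,0]]
    - [[0,0,0.02],[0,0,0]]
    - [[0,0,0.02],[0,0,0]]
    - [[0,0,0],[0,0,0]]
    - [[0,0,0],[0,0,0]]

```text
time_s: 10.75
ee_pos: [581.4, 139.8, 208.0]
ee_rot: [-179.9, -0.2, -17.2]
force: [-0.2, -0.7, -1.2]
gripper_width: 90.9
```

>>> drive_tool:
  motion:
    - [[-0.015,0.02,0],[0,0,0]]
    - [[-0.015,0.02,0],[0,0,0]]
    - [[-0.015,0.02,0],[0,0,0]]
    - [[-0.015,0.02,0],[0,0,0]]
    - [[-0.015,0.02,0],[0,0,0]]
    - [[-0.015,0.02,0],[0,0,0]]
    - [[-0.015,0.02,0],[0,0,0]]
    - [[-0.015,0.02,0],[0,0,0]]
    - [[-0.015,0.02,0],[0,0,0]]
    - [[-0.015,0.02,0],[0,0,0]]

```text
time_s: 11.58
ee_pos: [429.3, 339.9, 205.0]
ee_rot: [179.9, 0.1, -17.2]
force: [-0.4, 0.4, -0.1]
gripper_width: 91.3
```

```bash
python3 chk.py 6
```

```text
11.5833 [429.27913154 339.94824526 204.99221417] [ 1.79862451e+02  9.12983029e-02 -1.71920706e+01] [-0.38091852  0.42228395 -0.1166066 ] [-0.05281568  0.03531216 -0.02205168] 91.31197974170883
scene [413.  280.1] 88 [526.1 156.7  35. ] r 57.3 ang 162.5
top [215.9 258.5] 78 [527.8 155.8  35. ] r 55.5 ang 162.8
```

View pics/z6.png

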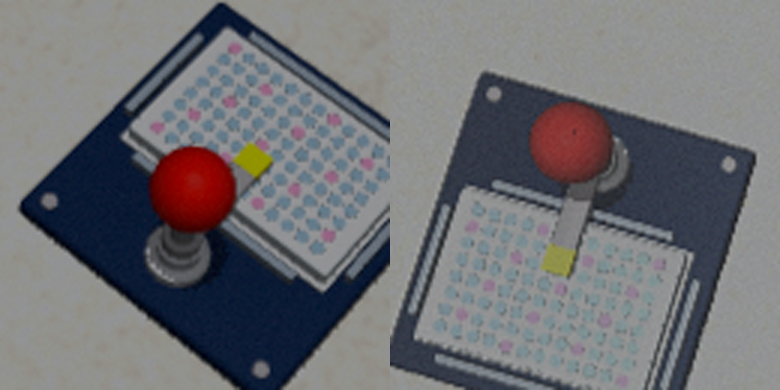

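The bar now points at 162.6°. The holder's short axis is at 162.7°, so it lies square across the seated plate. I'll check the other latch against its first picture, then hand in.

```bash
python3 - <<'E'
from h import *
from workcell import env
for n in("0","6"):
    im=cv2.imread(f"pics/top{n}.png");print([c for c,s in blobs(im,(24,120,100),(34,255,255),60)[0]])
    im=cv2.imread(f"pics/scene{n}.png");print([c for c,s in blobs(im,(24,120,100),(34,255,255),60)[0]])
print(env.job_done())
E
```

```text
[array([124.3,  95.2]), array([442.5, 238.4])]
[array([196.4, 210.9]), array([365.7, 277.1]), array([426.7, 460.2])]
[array([124.3,  95.2]), array([442.4, 238.4]), array([215.9, 258.5])]
[array([196.4, 210.9]), array([412.9, 279.8]), array([426.7, 460.2])]
the job is handed in; nothing more can be done
None
```

The pale plate's latch is locked. I gripped its red ball knob level across the middle with 58 N, turned it clockwise to its stop, let go and moved the arm clear. The job was handed in shortly after 11.6 s.

- **At the stop:** wrist torque rose from about 0.2 N m while turning to 1.1 N m at the end.
- **Latch bar:** it now points at 162.5–162.8° in the two camera views. The holder's short axis is at about 162.7°, so the bar lies square across the plate.
- **Plate:** it still looks seated in its nest, judged by eye from the pictures.
- **Other latch:** its yellow tip has moved no more than 0.1 px in either view.

The finger opening read 37.5–38.4 mm on the 40 mm ball, a little under its width. The grip held until the stop. There the fingers may have slipped slightly, as the task warned.

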